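Shut the rinse tap and hang the fluff filter up to dry

TASK

The dryer's green fluff filter has just been rinsed. First turn the blue tap lever fully shut, a quarter turn clockwise until it stands square across its pipe; then hang the filter over the steel drying bar, one mesh panel on each side and the ridge resting on the bar, and let go. Set the filter down on the bar rather than dropping it, and leave the other things on the counter where they are.

Things in the scene. Friction and masses are not known exactly. Their poses are not given: they have to be found in the camera images.
- filter: loose fluff filter, 0.16 kg: two grey-mesh panels in green frames joined in a rigid upside-down V, 140 mm long (y), standing on its lower edges, 57 mm wide (x) there. Origin between those edges at counter height, z up. Ridge 30 mm wide, its top 90 mm above the origin; on it a solid grip fin 12 mm thick (x), 60 mm long (y), from 90 to 130 mm above the origin. Alike both ways round
- filter_ridge (a point): middle of the underside of the filter's ridge, 82 mm above the filter's origin: the spot that must rest on the bar; axes as the filter's. The space between the panels is 18 mm wide here and 46 mm at the bottom
- rail: fixed white drip tray (130 mm in x, 270 mm in y, 16 mm high) with a level steel drying bar over it along y, 16 mm diameter, axis 125 mm above the counter, held at its ends by white upright plates 60 mm wide (x), up to 145 mm high, with 234 mm clear between them. Origin at the middle of the tray's underside, below the bar's middle
- bar_mid (a point): middle of the top of the drying bar, 133 mm above the counter; axes as the rail's
- tap_lever (a joint): angle of the tap lever: 0 = shut (at its stop, lever along the tap's +y, square across the pipe), 1.571 = fully open (lever along the tap's -x, over pipe and basin). Seen from above it turns clockwise to shut. Stiff: needs 0.15 N m (about 2 N near its end), stays where it is left
- tap_axis (a point): point on the tap lever's upright turning axis at the lever's mid height, 136 mm above the counter; axes as the fixed tap's: the steel pipe runs along x below the lever (its top at 98 mm, brass valve body to 106 mm), with a white basin 55 mm high under the spout on the -x side
- lever_tip (a point): end of the tap lever, 97 mm from its axis, mid height; y axis along the lever, outwards. The outer 62 mm is a blue sleeve 22 mm wide and 16 mm thick (z)
- brush: bystander: red scrubbing brush 180 mm long lying beside the filter, lower than 40 mm; origin at its underside
- detergent: bystander: blue detergent bottle, 72 mm wide, 210 mm high; origin at its foot
- softener: bystander: white softener bottle, 64 mm wide, 180 mm high; origin at its foot
- tabs: bystander: glass jar, 76 mm wide, 100 mm high; origin at its foot
- cup: bystander: orange dosing cup, 64 mm wide, 65 mm high; origin at its foot
- roll: bystander: standing white paper roll, 110 mm wide, 100 mm high; origin at its foot
Mind the look-alikes: they are no part of the job. What is meant by the filter is not pink or yellow, and is the smaller of those in its own colour.

How it is judged:
By the outcome, as a careful person would: the job done as asked, in the order asked, and still so for the second after the job is handed in, with the robot touching nothing.
It also fails if it takes over 64 s, if anything falls off the work surface, if the arm or the gripper's body presses on something with over 40 N, if the wrist force passes 120 N, or if a joint passes its speed limit or range.

ROBOT

A 7-joint arm with a two-finger parallel gripper is mounted at the origin on the work surface. World frame = base frame: x ahead of the robot, y to its left, z up, the work surface at z = 0. Lengths are in m, angles in rad, forces in N, time in s.
With the tool pointing down it reaches from about 0.425 to 0.8 m from the base axis. Payload 8.3 kg.
Tool frame: the origin (TCP) lies midway between the tips of the shut fingers; the grasp point (between the pads) lies 19 mm behind it (ctrl.grip_depth is the distance from the TCP to the grasp point, in m); z points along the fingers, y is the line along which they close (so a half turn about z gives the same grasp; the last joint's range is limited). The gripper opens to 85 mm and grips with 20 to 120 N. Pads are 22 mm wide; open, the fingers measure 114 mm over their backs; the gripper's body (76 mm by 85 mm) begins 54 mm behind the grasp point. The pads swing forward as they close: fully open they stand 13 mm farther back than shut.
Start: joints at [1.259, 0.383, 0.016, 1.37, -0.006, 1.388, -0.046], TCP at [0.154, -0.606, 0.231] pointing down, gripper open.
Joint ranges: [-2.95, 2.95], [-0.25, 2.06], [-1.52, 1.56], [0.18, 2.33], [-1.44, 4.58], [0.02, 2.06], [-3.01, 3.01]. Speed limits (rad/s): [2.39, 2.39, 3.01, 3.01, 3.14, 3.14, 3.14].

INTERFACE

Orientations are given as a unit quaternion [w, x, y, z].
In Python, from cell import telemetry, eyes, ticket, finder, ctrl gives the robot as it stands.
- The arm moves only by the tool play_rows, never from a script. Its argument "series" is a list of rows, each a list of 3 entries, a list of its own where there are three numbers: the shift along the tool's x, y, z in mm, then the turn, a rotation vector about the tool's x, y, z in degrees, then the closure, from -1 (fully open) to 1 (shut). A call has 1 to 20 rows; each row shifts and turns the commanded pose from where the row before left it, along the tool's axes as they then stand; what a row does not reach is not made up. A row lasts 1/10 s, in which the tool goes at most 50 mm and 8.59 degrees, less where a joint would pass 70% of its speed; a pose out of reach is approached as far as the arm can. A call with a gripper value outside its range is refused whole. The fingers move at their own pace and stop on an object; the grip force is fixed at half the most. Time passes only in rows, so rows that do not move let the fingers close. It gives the time, the measured TCP pose, the force, the opening and the grip force at its end, in the units of the state.
- telemetry.get_state(): the state, without advancing time (a new reading comes with each control period).
- eyes.read_camera(name): name is "side" or "top"; returns the picture (400x640x3 uint8, red, green, blue); there is no depth.
- eyes.calibration(name): a dict with "fov_y" (degrees; the focal length in pixels is half the picture's height over the tangent of half this angle, whatever the lens; pixels are square), "cx", "cy" (the principal point, pixels), "k1" (the pictures are not rectified: a ray, as slopes to the right and down, at radius r is drawn at 1 + k1 r^2 times it, then the intrinsics apply), "extrinsics" (4x4, takes a point from world to camera coordinates). Camera axes: x right, y down, z forward; pixel columns grow to the right and rows downward; lengths in m; the calibration is good to about 2 mm. A picture is of the moment at which its call begins. calibration takes no time and is no camera call.
- ticket.job_done(): hands the job in; it is judged then, once.
Trained networks look in the newest picture that a camera, given by its name, has taken for a name from the list of things; names that differ only in an ending like _2 or _b are one class to them, and where a whole thing is asked for, a point or a joint stands for the part that bears it (a point fixed in the world has none). Each returns a list of dicts, best first, with "p" (0 to 1); they miss things now and then, are a little off and sometimes report something else, mostly with a low value. They report only what shows in the picture. A call takes as long as a camera call. They do not tell look-alikes from the thing itself.
- finder.search_frame(camera, name): "uv" ([column, row] in pixels, amid what is visible of it).
- finder.regions_of(camera, name): "region" (400x640 bool, what is visible of it) and "uv" ([column, row] in pixels, amid what is visible of it).
- finder.landmark_of(camera, name): "uv" ([column, row] in pixels: a listed point, or the origin of a listed thing).
The state is a dict: "t": time; "q": joint angles; "joint_velocities": joint speeds; "tau": joint torques, N m; "tool_pos": TCP position; "tcp_rot": TCP orientation; "ft_force": force on the tool from outside, world axes, zero at the start; "ft_torque": the same for the moment, N m; "grip_width": finger opening in m; "grasp_force": force on a finger pad.
Only numpy, scipy, OpenCV 4.12 (cv2) and the standard library are available. Lean on these libraries where they do the work, as an engineer would, in place of code of your own. Each camera call takes 0.05 s, during which the arm holds its last target. There are 200 camera calls.

## Working session

There is one attempt and no reset: what is moved stays moved. The work goes in short steps, Python scripts to look and compute and a tool call to move; the robot and the scene stay as the last step left them, time stands still between calls to the robot, and variables do not carry over. Pictures are saved under pics/ and viewed, at most 10 in all, crops included, and the job is handed in when it is done.

Besides the shell and the picture viewer there is one more tool, called after "Request:" in YAML: its name, and indented under it one key for each argument. play_rows: Moves the arm, as the interface text tells. Its arguments: {"type":"object","properties":{"series":{"type":"array","items":{"type":"array"}}},"required":["series"]}

```bash
mkdir -p pics; ls
cat > h.py <<'E'
import numpy as np, cv2
from cell import telemetry, eyes, ticket, finder, ctrl
def cal(n):
    c=eyes.calibration(n); f=200/np.tan(np.radians(c["fov_y"])/2)
    return c,f,np.array(c["extrinsics"])
def ray(n,uv):
    c,f,E=cal(n); d=np.array([(uv[0]-c["cx"])/f,(uv[1]-c["cy"])/f]); s=d.copy()
    for _ in range(30): s=d/(1+c["k1"]*(s@s))
    R=E[:3,:3]; return -R.T@E[:3,3], R.T@np.array([s[0],s[1],1])
def atz(n,uv,z):
    o,d=ray(n,uv); return o+d*(z-o[2])/d[2]
def tri(u1,u2):
    A=np.zeros((3,3));b=np.zeros(3);L=[]
    for n,u in(("side",u1),("top",u2)):
        o,d=ray(n,u); d=d/np.linalg.norm(d);P=np.eye(3)-np.outer(d,d);A+=P;b+=P@o;L.append((o,P))
    x=np.linalg.solve(A,b); return x,[float(np.linalg.norm(P@(x-o))) for o,P in L]
def proj(n,p):
    c,f,E=cal(n);q=E[:3,:3]@np.array(p)+E[:3,3];s=q[:2]/q[2];s=s*(1+c["k1"]*(s@s));return s*f+[c["cx"],c["cy"]]
def snap(n,fn):
    cv2.imwrite("pics/"+fn,eyes.read_camera(n)[:,:,::-1])
E
python3 - <<'E'
from h import *
np.set_printoptions(precision=3,suppress=True)
s=telemetry.get_state();print(s)
for n in("side","top"):
    snap(n,n+"0.png"); o,d=ray(n,(320,200));print(n,o,d)
    for k in("filter","filter_ridge","bar_mid","rail","tap_axis","lever_tip","brush","detergent","softener","tabs","cup","roll"):
        print(k,[(np.round(r["uv"],1).tolist(),round(r["p"],2)) for r in finder.landmark_of(n,k)])
E
```

```text
pics
{'t': 0.0, 'q': array([ 1.259,  0.384,  0.016,  1.371, -0.006,  1.388, -0.047]), 'joint_velocities': array([ 0.001,  0.   , -0.   ,  0.002, -0.002,  0.   ,  0.001]), 'tau': array([ -0.001, -62.761,   0.844, -37.182,   0.017,   0.014,   0.   ]), 'tool_pos': array([ 0.154, -0.605,  0.23 ]), 'tcp_rot': array([-0.001,  0.992,  0.124, -0.   ]), 'ft_force': array([ 0.488, -0.802, -0.616]), 'ft_torque': array([0.017, 0.001, 0.051]), 'grasp_force': 0.0, 'grip_width': 0.08511187786974712}
side [0.74  1.002 1.235] [-0.135 -0.587 -0.798]
filter [([446.4, 345.7], 0.97), ([284.0, 332.2], 0.92), ([332.3, 246.9], 0.63), ([442.3, 268.5], 0.59)]
filter_ridge [([337.0, 227.9], 0.92), ([282.5, 308.6], 0.77), ([441.2, 248.7], 0.7)]
bar_mid [([303.9, 86.7], 0.78)]
rail [([303.9, 117.9], 0.77), ([377.7, 233.8], 0.16)]
tap_axis [([271.9, 150.9], 0.84)]
lever_tip [([303.4, 148.6], 0.65), ([244.7, 123.8], 0.25)]
brush [([377.6, 234.1], 0.82)]
detergent [([241.9, 125.7], 0.95)]
softener [([278.7, 263.0], 0.86)]
tabs [([242.8, 161.4], 0.93)]
cup [([249.8, 230.4], 0.73), ([303.1, 118.4], 0.31)]
roll [([360.0, 323.0], 0.92), ([304.3, 88.6], 0.72)]
top [0.256 0.17  1.44 ] [ 0.182 -0.025 -0.983]
filter [([180.1, 255.5], 0.96), ([224.6, 148.0], 0.9), ([283.4, 197.7], 0.81), ([245.0, 273.2], 0.56), ([388.0, 141.5], 0.4), ([278.7, 194.0], 0.36)]
filter_ridge [([170.5, 254.5], 0.85), ([214.0, 136.9], 0.81), ([239.3, 271.1], 0.72), ([278.2, 152.5], 0.69)]
bar_mid [([448.7, 198.3], 0.64), ([368.4, 182.1], 0.43)]
rail [([434.2, 203.8], 0.62)]
tap_axis [([369.1, 154.5], 0.79), ([370.2, 181.7], 0.44)]
lever_tip [([369.3, 187.0], 0.6)]
brush [([283.9, 235.1], 0.64), ([277.2, 152.6], 0.15)]
detergent [([430.6, 145.1], 0.88)]
softener [([277.7, 151.3], 0.77), ([283.3, 197.3], 0.16)]
tabs [([390.9, 140.2], 0.74), ([367.2, 153.0], 0.58)]
cup [([314.1, 137.7], 0.58)]
roll [([215.7, 197.1], 0.87)]
```

View pics/side0.png

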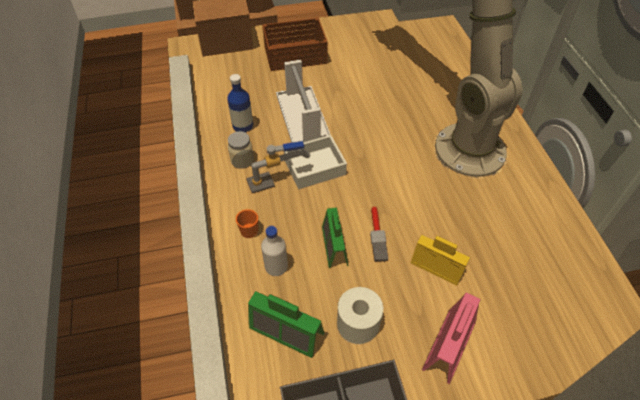

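View pics/top0.png

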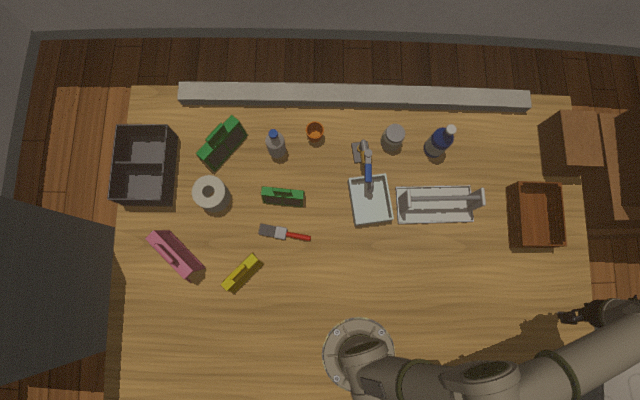

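The small green filter is at side (335,238) and top (283,196). The tap lever runs over the basin from top (367,148) to (369,187), and the rail is at top (436,204) and side (303,100). The larger green one at top (222,143) is a look-alike.

Run:
```python
from h import *
np.set_printoptions(precision=4,suppress=True)
print("ridge s", proj("top",tri((337,227.9),(283,196))[0]), tri((337,227.9),(283,196)))
print("bar",tri((303.9,86.7),(448.7,198.3)),atz("side",(303.9,86.7),.133),atz("top",(448.7,198.3),.133))
print("rail",atz("side",(303.9,117.9),0),atz("top",(434.2,203.8),0))
print("axis",tri((271.9,150.9),(369.1,154.5)),atz("side",(271.9,150.9),.136),atz("top",(369.1,154.5),.136))
print("tip",atz("side",(303.4,148.6),.136),atz("top",(369.3,187),.136))
print("filt",atz("side",(332.3,246.9),0),atz("top",(283.4,197.7),0),"ridge side",atz("side",(337,227.9),.082))
a=cv2.imread("pics/side0.png")[60:280,220:420];b=cv2.imread("pics/top0.png")[120:250,240:500]
cv2.imwrite("pics/c1.png",cv2.resize(a,None,fx=2.7,fy=2.7,interpolation=2))
cv2.imwrite("pics/c2.png",cv2.resize(b,None,fx=3,fy=3,interpolation=2))
```

```text
ridge s [283.2376 195.5695] (array([0.52  , 0.2573, 0.0809]), [0.0016264641131945195, 0.0016264641131946153])
bar (array([ 0.5046, -0.2796,  0.128 ]), [0.004886792660267991, 0.004886792660267942]) [ 0.5019 -0.27    0.133 ] [ 0.5081 -0.2805  0.133 ]
rail [ 0.5064 -0.2637  0.    ] [ 0.5132 -0.2724  0.    ]
axis (array([ 0.6512, -0.023 ,  0.1244]), [0.0019982180483622434, 0.001998218048362145]) [ 0.6505 -0.0108  0.136 ] [ 0.6496 -0.0222  0.136 ]
tip [0.5597 0.0007 0.136 ] [ 0.5411 -0.0211  0.136 ]
filt [0.5348 0.2638 0.    ] [0.5282 0.2617 0.    ] ridge side [0.5216 0.2571 0.082 ]
```

View pics/c1.png

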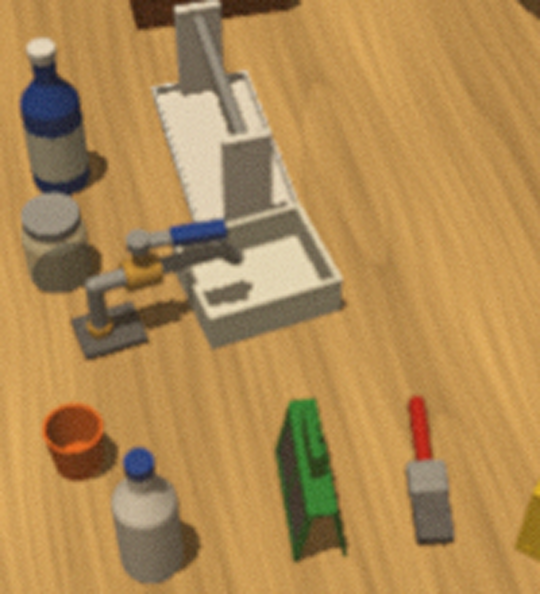

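View pics/c2.png

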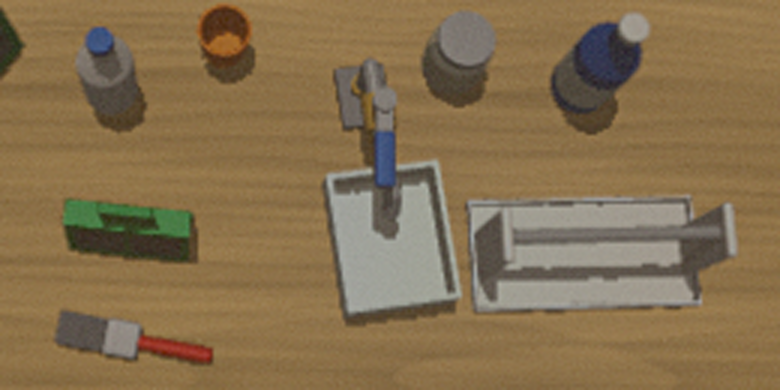

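The crops show the lever knob at side (271,149) and top (368,153), and the blue sleeve's end at side (303,145) and top (369,182). The bar runs from top (411,199) to (479,197). The filter's fin is at top (273–292,191).

Run:
```python
from h import *
np.set_printoptions(precision=4,suppress=True)
S=lambda p:(220+p[0]/2.7,60+p[1]/2.7); T=lambda p:(240+p[0]/3,120+p[1]/3)
for n,a,b in(("knob",(138,240),(384,98)),("leverend",(225,230),(386,185)),("barN",(240,130),(513,237)),("barF",(197,20),(718,231))):
    print(n,tri(S(a),T(b)))
for n,p,z in(("barN",(513,237),.125),("barF",(708,231),.125),("trayA",(468,203),.016),("trayB",(689,198),.016),("trayC",(702,307),.016),("trayD",(474,311),.016),
 ("bas1",(325,175),.055),("bas2",(436,162),.055),("bas3",(460,297),.055),("bas4",(347,320),.055),("finL",(101,211),.13),("finR",(156,212),.13),
 ("rid1",(66,201),.09),("rid2",(190,210),.09),("rid4",(68,228),.09),("rid3",(190,238),.09),("pipe",(368,66),.098),("knob",(384,98),.145),("lev",(386,185),.136)):
    print(n,atz("top",T(p),z))
for n,p,z in(("barN",(240,130),.125),("barF",(197,20),.125),("fin1",(311,407),.13),("fin2",(320,470),.13),("rid1",(291,402),.09),("rid2",(314,402),.09),("rid3",(341,513),.09),("rid4",(312,514),.09),("knob",(138,236),.145),("lev",(225,228),.136)):
    print("S",n,atz("side",S(p),z))
# region-based principal direction of the filter & lever sleeve
for cam,uv in(("top",(283,196)),("side",(335,238))):
    for r in finder.regions_of(cam,"filter"):
        if np.hypot(*(np.array(r["uv"])-uv))<15:
            ys,xs=np.nonzero(r["region"]); print(cam,r["uv"],r["p"],cv2.minAreaRect(np.c_[xs,ys].astype(np.float32)))
im=cv2.imread("pics/top0.png"); hsv=cv2.cvtColor(im,cv2.COLOR_BGR2HSV)
```

```text
knob (array([ 0.6531, -0.0174,  0.1392]), [0.0017391226806767225, 0.0017391226806766004])
leverend (array([ 0.5579, -0.0191,  0.1306]), [0.0021098733438256307, 0.0021098733438255925])
barN (array([ 0.5061, -0.1559,  0.1407]), [0.003665535728435369, 0.0036655357284355325])
barF (array([ 0.5157, -0.3882,  0.1227]), [7.730418426434047e-05, 7.73041842642724e-05])
barN [ 0.5057 -0.158   0.125 ]
barF [ 0.5151 -0.3758  0.125 ]
trayA [ 0.5663 -0.1331  0.016 ]
trayB [ 0.5764 -0.4003  0.016 ]
trayC [ 0.4459 -0.408   0.016 ]
trayD [ 0.4391 -0.1367  0.016 ]
bas1 [0.588  0.0386 0.055 ]
bas2 [ 0.6053 -0.0891  0.055 ]
bas3 [ 0.4497 -0.1128  0.055 ]
bas4 [0.4225 0.0148 0.055 ]
finL [0.5271 0.2851 0.13  ]
finR [0.5268 0.2265 0.13  ]
rid1 [0.5461 0.3275 0.09  ]
rid2 [0.5379 0.1909 0.09  ]
rid4 [0.5159 0.3242 0.09  ]
rid3 [0.5066 0.1904 0.09  ]
pipe [ 0.7047 -0.0067  0.098 ]
knob [ 0.653  -0.0174  0.145 ]
lev [ 0.5586 -0.0193  0.136 ]
S barN [ 0.5057 -0.1752  0.125 ]
S barF [ 0.5161 -0.3852  0.125 ]
S fin1 [0.522  0.2337 0.13  ]
S fin2 [0.5315 0.3075 0.13  ]
S rid1 [0.5326 0.1952 0.09  ]
S rid2 [0.5096 0.2004 0.09  ]
S rid3 [0.5164 0.3351 0.09  ]
S rid4 [0.5439 0.3298 0.09  ]
S knob [ 0.6512 -0.0165  0.145 ]
S lev [ 0.5565 -0.0156  0.136 ]
top [283.0, 196.2] 0.63 ((281.5445556640625, 196.55445861816406), (42.38858413696289, 16.915632247924805), 5.710592269897461)
side [330.5, 235.1] 0.96 ((333.3641357421875, 235.77545166015625), (54.24225997924805, 18.981718063354492), 79.3803482055664)
```

Request:
play_rows:
  series:
    - [[0,0,-25],[0,0,0],1]
    - [[0,0,-25],[0,0,0],1]
    - [[34,-26,0],[0,0,0],1]
    - [[34,-26,0],[0,0,0],1]
    - [[34,-26,0],[0,0,0],1]
    - [[34,-26,0],[0,0,0],1]
    - [[34,-26,0],[0,0,0],1]
    - [[34,-26,0],[0,0,0],1]
    - [[34,-26,0],[0,0,0],1]
    - [[34,-26,0],[0,0,0],1]
    - [[34,-26,0],[0,0,0],1]
    - [[34,-26,0],[0,0,0],1]
    - [[34,-26,0],[0,0,0],1]
    - [[34,-26,0],[0,0,0],1]
    - [[34,-26,0],[0,0,0],1]
    - [[34,-26,0],[0,0,0],1]
    - [[34,-26,0],[0,0,0],1]
    - [[34,-26,0],[0,0,0],1]

```text
t: 3.2
tool_pos: [0.5796, -0.0673, 0.2816]
tcp_rot: [0.0, 0.992, 0.124, 0.0]
ft_force: [0.6, -0.6, -0.8]
grip_width: 0.0
grasp_force: 0.0
```

Request:
play_rows:
  series:
    - [[0,0,0],[0,0,-8.3],1]
    - [[0,0,0],[0,0,-8.3],1]
    - [[0,0,0],[0,0,-8.3],1]
    - [[0,0,0],[0,0,-8.3],1]
    - [[0,0,0],[0,0,-8.3],1]
    - [[0,0,0],[0,0,-8.3],1]
    - [[0,0,0],[0,0,-8.3],1]
    - [[0,0,0],[0,0,-8.3],1]
    - [[0,0,0],[0,0,-8.3],1]
    - [[0,0,0],[0,0,-8.3],1]
    - [[0,0,0],[0,0,-8.3],1]
    - [[0,0,0],[0,0,-8.3],1]
    - [[0,0,0],[0,0,-8.3],1]
    - [[0,0,0],[0,0,-8.3],1]
    - [[0,0,0],[0,0,-8.3],1]
    - [[0,0,0],[0,0,-8.3],1]
    - [[0,0,0],[0,0,-8.3],1]
    - [[0,0,0],[0,0,-8.3],1]
    - [[0,0,0],[0,0,-8.3],1]
    - [[0,0,0],[0,0,-8.3],1]

```text
t: 5.2
tool_pos: [0.5787, -0.0688, 0.2814]
tcp_rot: [0.0, -0.005, 1.0, -0.0]
ft_force: [0.6, -0.4, 1.0]
grip_width: 0.0001
grasp_force: 0.0
```

```bash
cat >> h.py <<'E'
def st():
    s=telemetry.get_state();w,x,y,z=s["tcp_rot"]
    from scipy.spatial.transform import Rotation as R
    M=R.from_quat([x,y,z,w]).as_matrix()
    print("t",round(s["t"],2),"pos",s["tool_pos"].round(4),"yaw",np.degrees(np.arctan2(M[1,0],M[0,0])).round(2),"zt",M[:,2].round(3),"q",s["q"].round(2),"F",s["ft_force"].round(1),"w",round(s["grip_width"],4),"gf",round(s["grasp_force"],1)); return s,M
E
python3 - <<'E'
from h import *
st()
E
```

```text
t 5.2 pos [ 0.5787 -0.0688  0.2814] yaw -179.42 zt [ 0. -0. -1.] q [ 0.73  0.41 -0.93  1.37  0.32  1.52  1.41] F [ 0.6 -0.4  1. ] w 0.0001 gf 0.0
```

Request:
play_rows:
  series:
    - [[0,0,20.5],[0,0,0],1]
    - [[0,0,20.5],[0,0,0],1]
    - [[0,0,20.5],[0,0,0],1]
    - [[0,0,20.5],[0,0,0],1]
    - [[0,0,20.5],[0,0,0],1]
    - [[0,0,20.5],[0,0,0],1]
    - [[0,0,20.5],[0,0,0],1]
    - [[0,0,20.5],[0,0,0],1]
    - [[0,8,0],[0,0,0],1]
    - [[0,8,0],[0,0,0],1]
    - [[0,5,0],[0,0,0],1]
    - [[0,4,0],[0,0,0],1]

```text
t: 6.4
tool_pos: [0.5793, -0.0425, 0.1187]
tcp_rot: [0.001, -0.003, 1.0, -0.0]
ft_force: [-1.3, -2.7, 1.4]
grip_width: 0.0001
grasp_force: 1.3
```

Run:
```python
from h import *
st()
a=eyes.read_camera("side")[100:200,220:360,::-1];b=eyes.read_camera("top")[110:220,300:440,::-1]
f=lambda i:cv2.resize(i,(700,300*0+int(i.shape[0]*700/i.shape[1])))[:,:]
im=[cv2.resize(i,None,fx=2.8,fy=2.8,interpolation=2) for i in(a,b)]
h=min(i.shape[0] for i in im);cv2.imwrite("pics/p1.png",np.hstack([i[:h] for i in im]))
```

```text
t 6.4 pos [ 0.5793 -0.0425  0.1187] yaw -179.68 zt [ 0.002 -0.    -1.   ] q [ 0.67  0.52 -0.88  1.62  0.42  1.2   1.28] F [-1.3 -2.7  1.4] w 0.0001 gf 1.3
```

View pics/p1.png

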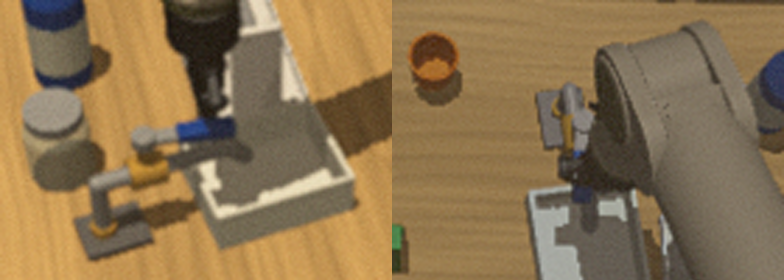

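The side crop shows the fingers touching the blue sleeve at about (296,146), and the force agrees. Next I swing it round.

Request:
play_rows:
  series:
    - [[2.3,7.8,0],[0,0,6],1]
    - [[2.3,7.8,0],[0,0,6],1]
    - [[2.3,7.8,0],[0,0,6],1]
    - [[2.3,7.8,0],[0,0,6],1]
    - [[2.3,7.8,0],[0,0,6],1]
    - [[2.3,7.8,0],[0,0,6],1]
    - [[2.3,7.8,0],[0,0,6],1]
    - [[2.3,7.8,0],[0,0,6],1]
    - [[2.3,7.8,0],[0,0,6],1]
    - [[2.3,7.8,0],[0,0,6],1]
    - [[2.3,7.8,0],[0,0,6],1]
    - [[2.3,7.8,0],[0,0,6],1]
    - [[2.3,7.8,0],[0,0,6],1]
    - [[0,0,0],[0,0,0],1]

```text
t: 7.9
tool_pos: [0.6115, 0.0492, 0.1176]
tcp_rot: [0.0, 0.628, 0.778, 0.0]
ft_force: [-0.7, -0.6, 0.3]
grip_width: -0.0002
grasp_force: 0.0
```

Run:
```python
from h import *
s,M=st(); print(s["ft_force"]@M)
```

```text
t 7.9 pos [0.6115 0.0492 0.1176] yaw 102.19 zt [ 0.001  0.    -1.   ] q [ 0.31  0.51 -0.61  1.54  0.3   1.19 -0.14] F [-0.7 -0.6  0.3] w -0.0002 gf 0.0
[-0.44282278 -0.81557787 -0.29061295]
```

Request:
play_rows:
  series:
    - [[0.5,2.6,0],[0,0,2],1]
    - [[0.5,2.6,0],[0,0,2],1]
    - [[0,0,0],[0,0,0],1]

```text
t: 8.2
tool_pos: [0.6156, 0.051, 0.1175]
tcp_rot: [-0.0, 0.653, 0.757, 0.0]
ft_force: [-1.4, 0.5, -0.0]
grip_width: 0.0
grasp_force: 0.3
```

Request:
play_rows:
  series:
    - [[0,2,0],[0,0,0],1]
    - [[0,0,0],[0,0,0],1]

```text
t: 8.4
tool_pos: [0.6165, 0.0511, 0.1173]
tcp_rot: [-0.001, 0.653, 0.757, -0.001]
ft_force: [-8.5, 0.9, 3.6]
grip_width: -0.0003
grasp_force: 3.8
```

Request:
play_rows:
  series:
    - [[0,2,0],[0,0,0],1]
    - [[0,0,0],[0,0,0],1]

```text
t: 8.6
tool_pos: [0.6167, 0.0511, 0.1172]
tcp_rot: [-0.002, 0.653, 0.757, -0.003]
ft_force: [-16.6, -1.1, 10.0]
grip_width: -0.0002
grasp_force: 8.5
```

Request:
play_rows:
  series:
    - [[0,-6,0],[0,0,0],1]
    - [[0,-10,0],[0,0,0],1]
    - [[0,0,-35],[0,0,0],1]
    - [[0,0,-35],[0,0,0],0]
    - [[0,0,-35],[0,0,0],-1]
    - [[0,0,-35],[0,0,0],-1]
    - [[43,-9.4,0],[0,0,4],-1]
    - [[43,-6,0],[0,0,4],-1]
    - [[43,-4,0],[0,0,4],-1]
    - [[41,0,0],[0,0,0],-1]
    - [[40,0,0],[0,0,0],-1]
    - [[0,0,0],[0,0,0],-1]

```text
t: 9.8
tool_pos: [0.5778, 0.2635, 0.2572]
tcp_rot: [-0.002, 0.726, 0.687, 0.001]
ft_force: [-0.7, 0.2, 0.5]
grip_width: 0.0851
grasp_force: 0.0
```

Run:
```python
from h import *
st()
a=eyes.read_camera("side")[100:290,220:410,::-1];b=eyes.read_camera("top")[110:250,250:440,::-1]
im=[cv2.resize(i,None,fx=2.1,fy=2.1,interpolation=2) for i in(a,b)]
im[1]=cv2.copyMakeBorder(im[1],0,im[0].shape[0]-im[1].shape[0],0,0,0);cv2.imwrite("pics/p2.png",np.hstack(im))
for c in("side","top"):
    for k in("lever_tip","tap_axis","filter_ridge"):
        print(c,k,[(np.round(r["uv"],1).tolist(),round(r["p"],2),atz(c,r["uv"],.082 if k[0]=="f" else .136).round(3)) for r in finder.landmark_of(c,k)][:4])
```

```text
t 9.8 pos [0.5778 0.2635 0.2572] yaw 86.84 zt [-0.001  0.004 -1.   ] q [-0.04  0.47 -0.65  1.27  0.28  1.49 -0.72] F [-0.7  0.2  0.5] w 0.0851 gf 0.0
side lever_tip [([281.5, 173.1], 0.79, array([0.638, 0.078, 0.136]))]
side tap_axis [([271.4, 149.4], 0.67, array([ 0.651, -0.017,  0.136]))]
side filter_ridge [([457.8, 326.1], 0.87, array([0.308, 0.599, 0.082])), ([440.0, 250.9], 0.8, array([0.274, 0.39 , 0.082])), ([335.8, 228.9], 0.65, array([0.526, 0.259, 0.082])), ([287.0, 309.8], 0.6, array([0.698, 0.462, 0.082]))]
top lever_tip [([338.6, 159.1], 0.75, array([0.632, 0.078, 0.136])), ([389.9, 139.2], 0.6, array([ 0.704, -0.092,  0.136]))]
top tap_axis [([370.0, 154.2], 0.93, array([ 0.651, -0.025,  0.136]))]
top filter_ridge [([172.1, 253.2], 0.94, array([0.325, 0.613, 0.082])), ([217.6, 137.4], 0.85, array([0.719, 0.487, 0.082])), ([238.0, 272.7], 0.73, array([0.266, 0.396, 0.082])), ([276.8, 193.7], 0.65, array([0.526, 0.279, 0.082]))]
```

View pics/p2.png

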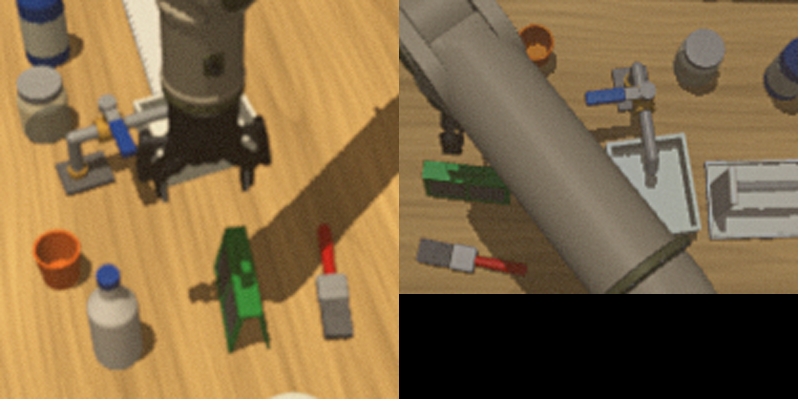

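The lever is shut: its tip is at (0.638,0.078), as predicted. The filter is unmoved at side (335,238). Now I grasp it.

Request:
play_rows:
  series:
    - [[-4,-26,0],[0,0,0],-1]
    - [[-4,-25,0],[0,0,0],-1]
    - [[0,0,30],[0,0,0.6],-1]
    - [[0,0,30],[0,0,0],-1]
    - [[0,0,30],[0,0,0],-1]
    - [[0,0,25],[0,0,0],-1]
    - [[0,0,25],[0,0,0],-1]
    - [[0,0,20],[0,0,0],-1]
    - [[0,0,0],[0,0,0],-1]

```text
t: 11.1
tool_pos: [0.5276, 0.2499, 0.0946]
tcp_rot: [-0.001, 0.734, 0.679, -0.002]
ft_force: [-0.9, -0.5, -1.0]
grip_width: 0.0853
grasp_force: 0.0
```

Request:
play_rows:
  series:
    - [[0,0,0],[0,0,0],0]
    - [[0,0,0],[0,0,0],0.3]
    - [[0,0,0],[0,0,0],0.6]
    - [[0,0,0],[0,0,0],0.8]
    - [[0,0,0],[0,0,0],1]
    - [[0,0,0],[0,0,0],1]
    - [[0,0,0],[0,0,0],1]
    - [[0,0,0],[0,0,0],1]
    - [[0,0,0],[0,0,0],1]

```text
t: 12.0
tool_pos: [0.5291, 0.252, 0.0977]
tcp_rot: [0.0, 0.733, 0.68, 0.0]
ft_force: [-0.1, -0.6, 4.6]
grip_width: 0.0114
grasp_force: 61.3
```

Request:
play_rows:
  series:
    - [[0,0,-10],[0,0,0],1]
    - [[0,0,-20],[0,0,0],1]
    - [[0,0,-30],[0,0,0],1]
    - [[0,0,-35],[0,0,0],1]
    - [[0,0,-35],[0,0,0],1]
    - [[0,0,-35],[0,0,0],1]
    - [[0,0,-35],[0,0,0],1]
    - [[0,0,0],[0,0,0],1]

```text
t: 12.8
tool_pos: [0.5302, 0.2531, 0.3031]
tcp_rot: [0.001, 0.733, 0.68, 0.004]
ft_force: [0.4, 0.2, -1.7]
grip_width: 0.0112
grasp_force: 60.7
```

Run:
```python
from h import *
s,M=st()
r=M.T@(np.array([.509,-.264,s["tool_pos"][2]])-s["tool_pos"]);print("to bar (tool mm)",r*1000)
```

```text
t 12.8 pos [0.5302 0.2531 0.3031] yaw 85.67 zt [ 0.007  0.004 -1.   ] q [ 0.    0.34 -0.68  1.33  0.22  1.53 -0.73] F [ 0.4  0.2 -1.7] w 0.0112 gf 60.7
to bar (tool mm) [-517.19042626   17.90789171   -2.04988996]
```

Request:
play_rows:
  series:
    - [[-20,1,0],[0,0,0],1]
    - [[-36,1,0],[0,0,0],1]
    - [[-36,1,0],[0,0,0],1]
    - [[-36,1,0],[0,0,0],1]
    - [[-36,1,0],[0,0,0],1]
    - [[-36,1,0],[0,0,0],1]
    - [[-36,1,0],[0,0,0],1]
    - [[-36,1,0],[0,0,0],1]
    - [[-36,1,0],[0,0,0],1]
    - [[-36,1,0],[0,0,0],1]
    - [[-36,1,0],[0,0,0],1]
    - [[-36,1,0],[0,0,0],1]
    - [[-36,1,0],[0,0,0],1]
    - [[-36,1,0],[0,0,0],1]
    - [[-28,2,0],[0,0,0],1]
    - [[-12,2,0],[0,0,0],1]
    - [[0,0,0],[0,0,-3.3],1]
    - [[0,0,0],[0,0,-3.3],1]
    - [[0,0,0],[0,0,0],1]

```text
t: 14.7
tool_pos: [0.507, -0.2751, 0.2967]
tcp_rot: [-0.001, 0.692, 0.722, 0.0]
ft_force: [0.8, 0.2, -2.7]
grip_width: 0.0111
grasp_force: 60.6
```

Run:
```python
from h import *
st()
a=eyes.read_camera("side")[0:150,220:380,::-1];b=eyes.read_camera("top")[130:280,360:520,::-1]
cv2.imwrite("pics/p3.png",np.hstack([cv2.resize(i,None,fx=2.5,fy=2.5,interpolation=2) for i in(a,b)]))
for c in("side","top"):
    for k,z in(("filter_ridge",.287),("bar_mid",.133),("rail",0)):
        print(c,k,[(np.round(r["uv"],1).tolist(),round(r["p"],2),atz(c,r["uv"],z).round(3)) for r in finder.landmark_of(c,k)][:5])
```

```text
t 14.7 pos [ 0.507  -0.2751  0.2967] yaw 92.37 zt [-0.001  0.001 -1.   ] q [ 0.74  0.28 -0.38  1.38  0.1   1.5   0.41] F [ 0.8  0.2 -2.7] w 0.0111 gf 60.6
side filter_ridge [([285.7, 310.4], 0.95, array([0.708, 0.559, 0.287])), ([442.0, 249.4], 0.95, array([0.351, 0.496, 0.287])), ([303.6, 50.3], 0.81, array([ 0.502, -0.255,  0.287])), ([458.6, 328.6], 0.64, array([0.385, 0.676, 0.287]))]
side bar_mid [([303.7, 86.9], 0.77, array([ 0.503, -0.269,  0.133]))]
side rail [([301.0, 117.9], 0.68, array([ 0.516, -0.266,  0.   ]))]
top filter_ridge [([218.3, 137.0], 0.92, array([0.65 , 0.437, 0.287])), ([458.3, 187.8], 0.74, array([ 0.509, -0.257,  0.287])), ([239.7, 271.9], 0.73, array([0.267, 0.357, 0.287])), ([168.8, 255.1], 0.59, array([0.309, 0.555, 0.287])), ([314.9, 136.9], 0.27, array([0.654, 0.157, 0.287]))]
top bar_mid [([447.4, 201.4], 0.62, array([ 0.498, -0.276,  0.133]))]
top rail [([433.2, 200.8], 0.97, array([ 0.524, -0.269,  0.   ])), ([314.1, 136.7], 0.68, array([0.754, 0.157, 0.   ]))]
```

View pics/p3.png

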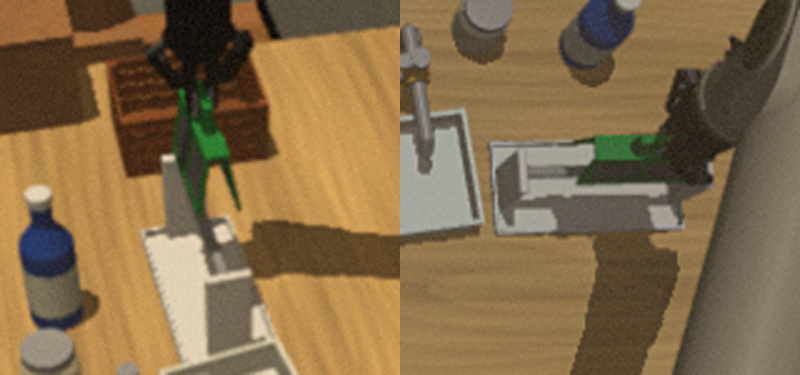

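The side crop shows the filter straddling in line above the bar; the top crop agrees. I lower it in stages, watching side forces.

Request:
play_rows:
  series:
    - [[0,1,20],[0,0,0],1]
    - [[0,0,20],[0,0,0],1]
    - [[0,0,20],[0,0,0],1]
    - [[0,0,20],[0,0,0],1]
    - [[0,0,15],[0,0,0],1]
    - [[0,0,10],[0,0,0],1]
    - [[0,0,0],[0,0,0],1]

```text
t: 15.8
tool_pos: [0.5073, -0.2758, 0.1909]
tcp_rot: [-0.001, 0.693, 0.721, -0.0]
ft_force: [-0.8, 1.0, -1.4]
grip_width: 0.0109
grasp_force: 60.3
```

Request:
play_rows:
  series:
    - [[0,0,5],[0,0,0],1]
    - [[0,0,5],[0,0,0],1]
    - [[0,0,5],[0,0,0],1]
    - [[0,0,0],[0,0,0],1]
    - [[0,0,0],[0,0,0],1]

```text
t: 16.3
tool_pos: [0.508, -0.276, 0.1774]
tcp_rot: [-0.0, 0.693, 0.721, 0.0]
ft_force: [-0.2, 0.0, -2.1]
grip_width: 0.0115
grasp_force: 60.5
```

Run:
```python
from h import *
st()
a=eyes.read_camera("side")[30:150,240:370,::-1];b=eyes.read_camera("top")[150:270,390:520,::-1]
cv2.imwrite("pics/p4.png",np.hstack([cv2.resize(i,None,fx=3,fy=3,interpolation=2) for i in(a,b)]))
```

```text
t 16.3 pos [ 0.508  -0.276   0.1774] yaw 92.26 zt [-0.  0. -1.] q [ 0.74  0.34 -0.38  1.57  0.13  1.26  0.38] F [-0.2  0.  -2.1] w 0.0115 gf 60.5
```

View pics/p4.png

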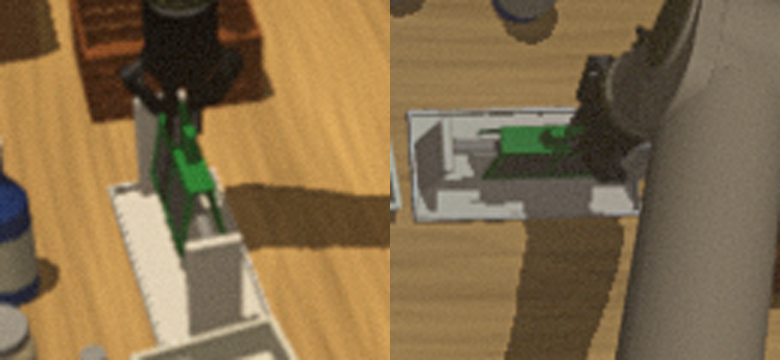

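The side crop shows the panels straddling the bar, which enters under the ridge near crop (205,215). There is no contact force.

Request:
play_rows:
  series:
    - [[0,0,4],[0,0,0],1]
    - [[0,0,4],[0,0,0],1]
    - [[0,0,4],[0,0,0],1]
    - [[0,0,0],[0,0,0],1]
    - [[0,0,0],[0,0,0],1]

```text
t: 16.9
tool_pos: [0.5079, -0.276, 0.1651]
tcp_rot: [-0.0, 0.693, 0.721, -0.0]
ft_force: [0.9, 0.2, -1.9]
grip_width: 0.011
grasp_force: 60.5
```

Request:
play_rows:
  series:
    - [[0,0,3],[0,0,0],1]
    - [[0,0,3],[0,0,0],1]
    - [[0,0,3],[0,0,0],1]
    - [[0,0,0],[0,0,0],1]
    - [[0,0,0],[0,0,0],1]

```text
t: 17.4
tool_pos: [0.5079, -0.276, 0.1562]
tcp_rot: [-0.0, 0.693, 0.721, 0.0]
ft_force: [-0.7, -0.0, -1.8]
grip_width: 0.0111
grasp_force: 60.5
```

Still free, with about 7 mm left.

Request:
play_rows:
  series:
    - [[0,0,2],[0,0,0],1]
    - [[0,0,2],[0,0,0],1]
    - [[0,0,0],[0,0,0],1]
    - [[0,0,0],[0,0,0],1]

```text
t: 17.8
tool_pos: [0.5079, -0.276, 0.1522]
tcp_rot: [-0.0, 0.693, 0.721, 0.0]
ft_force: [0.0, 0.3, -2.1]
grip_width: 0.0109
grasp_force: 60.5
```

Request:
play_rows:
  series:
    - [[0,0,1.5],[0,0,0],1]
    - [[0,0,1],[0,0,0],1]
    - [[0,0,0],[0,0,0],1]
    - [[0,0,0],[0,0,0],1]

```text
t: 18.2
tool_pos: [0.508, -0.276, 0.1498]
tcp_rot: [-0.0, 0.693, 0.721, 0.0]
ft_force: [-0.5, 1.1, -2.5]
grip_width: 0.0113
grasp_force: 60.5
```

Request:
play_rows:
  series:
    - [[0,0,1],[0,0,0],1]
    - [[0,0,0],[0,0,0],1]
    - [[0,0,0],[0,0,0],1]

```text
t: 18.5
tool_pos: [0.508, -0.276, 0.1488]
tcp_rot: [-0.0, 0.693, 0.721, 0.0]
ft_force: [0.1, -0.2, -2.4]
grip_width: 0.0109
grasp_force: 60.5
```

Request:
play_rows:
  series:
    - [[0,0,1],[0,0,0],1]
    - [[0,0,0],[0,0,0],1]
    - [[0,0,0],[0,0,0],1]

```text
t: 18.8
tool_pos: [0.5081, -0.2761, 0.1486]
tcp_rot: [0.0, 0.693, 0.721, 0.0]
ft_force: [-3.5, 0.1, 5.1]
grip_width: 0.011
grasp_force: 61.6
```

Contact came at the expected height (+5 N). I release and rise straight up.

Request:
play_rows:
  series:
    - [[0,0,0],[0,0,0],0.6]
    - [[0,0,0],[0,0,0],0.4]
    - [[0,0,0],[0,0,0],0.1]
    - [[0,0,0],[0,0,0],-0.2]
    - [[0,0,0],[0,0,0],-0.4]
    - [[0,0,0],[0,0,0],-0.4]
    - [[0,0,0],[0,0,0],-0.4]
    - [[0,0,-10],[0,0,0],-0.4]
    - [[0,0,-20],[0,0,0],-0.4]
    - [[0,0,-30],[0,0,0],-0.4]
    - [[0,0,-30],[0,0,0],-0.4]
    - [[0,0,-30],[0,0,0],-0.4]
    - [[0,0,-30],[0,0,0],-0.4]
    - [[0,0,0],[0,0,0],-0.4]

```text
t: 20.2
tool_pos: [0.5097, -0.2765, 0.3037]
tcp_rot: [0.004, 0.693, 0.721, 0.001]
ft_force: [0.9, 0.1, 0.4]
grip_width: 0.0599
grasp_force: 0.0
```

Run:
```python
from h import *
st()
a=eyes.read_camera("side")[30:270,220:400,::-1];b=eyes.read_camera("top")[110:280,250:510,::-1]
b=cv2.copyMakeBorder(b,0,70,0,0,0)
cv2.imwrite("pics/p5.png",np.hstack([cv2.resize(i,None,fx=1.8,fy=1.8,interpolation=2) for i in(a,b)]))
for c in("side","top"):
    for k,z in(("filter_ridge",.133),("lever_tip",.136)):
        print(c,k,[(np.round(r["uv"],1).tolist(),round(r["p"],2),atz(c,r["uv"],z).round(3)) for r in finder.landmark_of(c,k)][:5])
```

```text
t 20.2 pos [ 0.5097 -0.2765  0.3037] yaw 92.27 zt [ 0.008 -0.004 -1.   ] q [ 0.74  0.28 -0.38  1.36  0.1   1.51  0.4 ] F [0.9 0.1 0.4] w 0.0599 gf 0.0
side filter_ridge [([440.7, 250.4], 0.89, array([0.292, 0.416, 0.133])), ([458.8, 325.3], 0.76, array([0.324, 0.616, 0.133])), ([302.7, 85.9], 0.67, array([ 0.505, -0.275,  0.133])), ([287.2, 313.4], 0.63, array([0.701, 0.495, 0.133]))]
side lever_tip [([283.0, 172.9], 0.71, array([0.634, 0.078, 0.136]))]
top filter_ridge [([441.7, 199.5], 0.93, array([ 0.504, -0.257,  0.133])), ([241.1, 273.2], 0.81, array([0.265, 0.378, 0.133])), ([217.0, 137.0], 0.64, array([0.703, 0.477, 0.133])), ([170.8, 252.9], 0.56, array([0.323, 0.601, 0.133]))]
top lever_tip [([340.2, 157.1], 0.48, array([0.639, 0.072, 0.136]))]
```

View pics/p5.png

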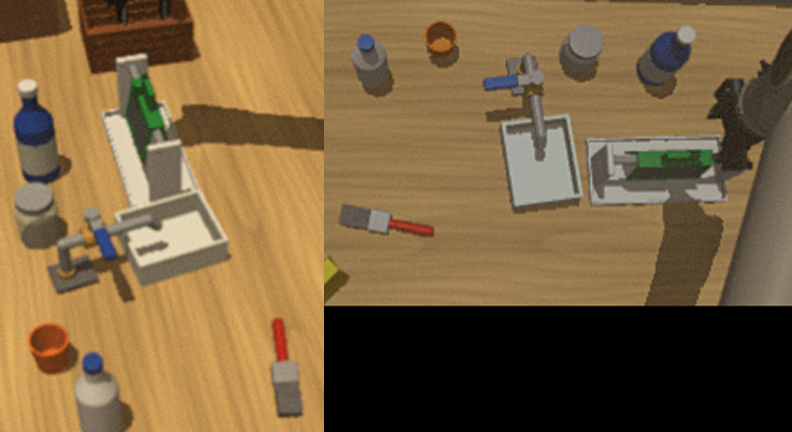

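The filter hangs on the bar (ridge at side (303,86) and top (442,199)), the lever is square across the pipe, and the bystanders are where they were.

```bash
python3 -c "
from h import *
print(ticket.job_done())"
```

```text
the job is handed in; nothing more can be done
None
```

I turned the tap lever fully shut, then set the green filter on the drying bar and released it; the other things on the counter were not moved, and I handed the job in at about 20 s.

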